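# Hang the scoop holder on the post's screw

## Task

Hang the metal scoop holder on the short black post: slip the round part of its keyhole over the protruding screw head, then pull the holder straight down until the screw is fully home at the top of the slot and the holder sits locked, upright and flat against the post, and let go. Feel for the screw gently and never force the holder against the post or screw; leave everything else on the table where it is.

Things in the scene. Friction and masses are not known exactly. Their poses are not given: they have to be found in the camera images.
- holder: Metal scoop holder, 0.25-0.46 kg, loose, upright on the table: flat back plate 90 wide (y), 4 thick, 152 tall; open pocket at its lower front (to x = 54, 90 wide, 70 tall); grip block on top (see point grip). Origin: bottom edge of the back face, mid width. z up, +x from the back face (plane x = 0, goes against the post) to the pocket, y along the width. At y = 0 a keyhole through the plate.
- keyhole (a point): Centre of the keyhole's round (octagonal) hole, 16 mm across, on the holder's back face, 110 mm above the holder's origin. From it a slot 8 mm wide runs straight up. Beside the slot, on the front, two ramps rise 0.3 mm per mm from 7 mm above this point upwards, so pulling the holder down wedges the sprung screw head outwards. Axes as the holder's.
- slot_home (a point): Where the screw's axis is when fully home at the top of the slot: on the holder's back face, 18 mm above point keyhole, 128 mm above the holder's origin. Axes as the holder's.
- grip (a point): Where to pinch: middle of the grip block (14 thick along x from the back face's plane, 40 wide in y, 152 to 210 mm above the underside), 197 mm above the underside, 7 mm in front of the back face. Pinch it from above across the 14 mm. Held here, fingertips reaching up to 19 mm lower stay above the post's top when the holder hangs.
- post: Short black post fixed to the table: 60 wide (y), 40 deep, top 186 mm above the table, on a foot plate 120 x 90 x 8. Origin: at table height below the middle of its front face; z up, +x straight out of that face (plane x = 0), y along it. Hung properly, the holder's axes are parallel to the post's and its back face lies on this face.
- screw_zone (a point): On the post's face, on its centreline, 160 mm above the table. One steel screw sticks straight out of the centreline within 14 mm above or below this point; its height differs each time and is not measured: look or feel for it. Neck 5 dia; flat head 12 dia, 4 thick, outer face 9 mm off the post's face. A plate pressed on the head stands 9 mm off; with the head in the hole it goes flush.
- screw (a joint): How far the sprung screw is drawn out of the post (m): 0 when free (it cannot be pushed in), about 0.0023 to 0.0026 with the holder fully home; the spring pulls back with 4.7 N at 0, about 9 N at home. Dragging the holder down the ramps takes 5 to 14 N with friction, then comes a hard stop at the slot's top end. Its weight alone does not do it.
- spice_jar: Bystander: small lidded jar, 50 dia x 85 tall, between the task's things; origin under its centre
- can: Bystander: food can, 74 dia x 110 tall; origin under its centre
- tub_a: Bystander: white lidded food tub about 106 x 156 x 70 tall; origin under its centre
- tub_b: Bystander: white lidded food tub about 106 x 136 x 55 tall; origin under its centre
- scoop: Bystander: steel spoon-shaped scoop about 180 long lying flat on the table nearest the robot; origin near its middle
- onion: Bystander: onion, 74 dia x 66 tall; origin under its centre
- beaker: Bystander: open steel beaker, 72 dia x 90 tall; origin under its centre
There are look-alikes about, which are no part of the job. There is more than one size of the post; the one meant has the size given above. What is shaped like the holder but red is not meant.

How it is judged:
On the way, in this order (a step that is already met when the one before it is completed fails the run):
1. the holder is lifted clear of the table (height (world z) of holder above 0.02 m), for 0.2 s.
2. the round hole is over the screw head: the back plate lies within 4 mm of the post's face with the screw still free (not drawn out by more than 1 mm) (x of holder in the frame of post between -0.004 and 0.004 m and x of keyhole in the frame of post between -0.004 and 0.004 m and y of holder in the frame of post between -0.006 and 0.006 m and z of keyhole in the frame of post between 0.136 and 0.19 m and value of joint screw below 0.001 m), for 0.1 s.
At the end, for the whole second after the job is handed in: the holder hangs at rest on the screw, released, with the screw drawn out by more than 1.9 mm (screw within about 3 mm of the slot's top end), its back plate within 3 mm of the post's face at hole and foot, centred on the post within 8 mm, and upright and square within 0.09 rad (value of joint screw above 0.0019 m and x of holder in the frame of post between -0.003 and 0.003 m and x of keyhole in the frame of post between -0.003 and 0.003 m and y of holder in the frame of post between -0.008 and 0.008 m and z of keyhole in the frame of post between 0.118 and 0.166 m and angle between the x axis of holder and the x axis of post, either way round below 0.09 rad and angle between holder's own z axis and vertical below 0.09 rad and linear speed of holder below 0.01 m/s); the robot touches nothing.
It fails at once if the holder is forced against the post or its screw with more than 60 N (all contact forces summed; the locked screw alone pinches with about 25 N) (contact force between holder and post above 60 N).
It fails at once if a bystander is moved by more than 30 mm (distance of any of spice_jar, can, tub_a, tub_b, scoop, onion, beaker from where it was at the start of the episode above 0.03 m).
It also fails if it takes over 72 s, if anything falls off the work surface, if the arm or the gripper's body presses on something with over 40 N, if the wrist force passes 120 N, or if a joint passes its speed limit or range.

## Robot

A 6-joint arm with a two-finger parallel gripper is mounted at the origin on the work surface. World frame = base frame: x ahead of the robot, y to its left, z up, the work surface at z = 0. Lengths are in m, angles in rad, forces in N, time in s.
With the tool pointing down it reaches from about 0.3 to 0.825 m from the base axis. Payload 5.4 kg.
Tool frame: the origin (TCP) lies at the very end of the fingers, on their centre line; the grasp point (between the pads) lies pinch_z behind it (pinch_z is the distance from the TCP to the grasp point, in m); z points along the fingers, y is the line along which they close (so a half turn about z gives the same grasp; the last joint's range is limited). The gripper opens to 92 mm and grips with 3 to 60 N. Pads are 20 mm wide; open, the fingers measure 128 mm over their backs; the gripper's body (75 mm by 189 mm) begins 69 mm behind the grasp point.
Start: joints at [-1.479, 0.158, 1.597, -0, 1.386, -0.21], TCP at [0.171, -0.549, 0.215] pointing down, gripper open.
Joint ranges: [-2.91, 2.91], [-0.94, 2.29], [0.18, 2.7], [-1.29, 4.43], [0.17, 2.64], [-3, 3]. Speed limits (rad/s): [2.57, 2.57, 3.14, 3.14, 3.14, 3.14].

## Interface

Orientations are given as a rotation vector (axis times angle).
In Python, from rig import observe, get_image, camera_model, close_job, regions_of, spot_point, pinch_z gives the robot as it stands.
- The arm moves only by the tool drive_tool, never from a script. Its argument "motion" is a list of rows, each an object with "twist": the turn, a rotation vector about the tool's x, y, z as a fraction of full scale, a list of three; "linear": the shift along the tool's x, y, z as a fraction of full scale, a list of three; "hand": the closure, from -1 (fully open) to 1 (shut), so that 0 is half open. A call has 1 to 12 rows; each row is the pose to reach, as a shift and turn from the pose commanded when the call began, along the tool's axes at that moment; what a row does not reach only later rows make up. Full scale, the value 1, is 0.1 m for a shift and 45 degrees for a turn. A row lasts 1/8 s, in which the tool goes at most 62.5 mm and 10.7 degrees, less where a joint would pass 70% of its speed; a pose out of reach is approached as far as the arm can. A call with a number of a shift or a turn outside -1 to 1 is refused whole. A call with a gripper value outside its range is refused whole. The fingers move at their own pace and stop on an object; the grip force is fixed at half the most. Time passes only in rows, so rows that repeat a pose let the fingers close. It gives the time, the measured TCP pose, the force, the opening and the grip force at its end, in the units of the state.
- observe(): the state, without advancing time (a new reading comes with each control period).
- get_image(name): name is "scene" or "top" or "wrist"; returns (picture, depth): 400x640x3 uint8, red, green, blue; 400x640 float32, m along the optical axis (not along the pixel's ray), 0 where there is no reading.
- camera_model(name): a dict with "vertical_fov" (degrees; the focal length in pixels is half the picture's height over the tangent of half this angle, whatever the lens; pixels are square), "cx", "cy" (the principal point, pixels), "dist_coeffs" ([k1, k2, p1, p2, k3] as OpenCV has them; the pictures are not rectified), "R" (3x3) and "t" (3): a world point X has camera coordinates R X + t. Camera axes: x right, y down, z forward; pixel columns grow to the right and rows downward; lengths in m; the calibration is good to about 2 mm. A picture is of the moment at which its call begins: read the wrist's pose just before it. camera_model takes no time and is no camera call; for the wrist camera it gives the pose at the moment of the call.
- close_job(): hands the job in; it is judged then, once.
Trained networks look in the newest picture that a camera, given by its name, has taken for a name from the list of things; names that differ only in an ending like _2 or _b are one class to them, and where a whole thing is asked for, a point or a joint stands for the part that bears it (a point fixed in the world has none). Each returns a list of dicts, best first, with "score" (0 to 1); they miss things now and then, are a little off and sometimes report something else, mostly with a low value. They report only what shows in the picture. A call takes as long as a camera call. They do not tell look-alikes from the thing itself.
- regions_of(target, camera): "pixels" (400x640 bool, what is visible of it).
- spot_point(target, camera): "point" ([x, y, z] in m, in world coordinates, good to about 4 mm: a listed point, or the origin of a listed thing).
The state is a dict: "time_s": time; "q": joint angles; "joint_vel": joint speeds; "effort": joint torques, N m; "position": TCP position; "orientation": TCP orientation; "force": force on the tool from outside, world axes, zero at the start; "torque": the same for the moment, N m; "grip_width": finger opening in m; "grip_force": force on a finger pad.
Only numpy, scipy, OpenCV 4.12 (cv2) and the standard library are available. Lean on these libraries where they do the work, as an engineer would, in place of code of your own. Each camera call takes 0.05 s, during which the arm holds its last target. There are 200 camera calls.

## Working session

There is one attempt and no reset: what is moved stays moved. The work goes in short steps, Python scripts to look and compute and a tool call to move; the robot and the scene stay as the last step left them, time stands still between calls to the robot, and variables do not carry over. Pictures are saved under pics/ and viewed, at most 10 in all, crops included, and the job is handed in when it is done.

Besides the shell and the picture viewer there is one more tool, called after "Emit:" by a JSON object that holds its "op" and its "data". drive_tool: Moves the arm, as the interface text tells. Shift numbers are shares of 0.1 m and turn numbers shares of 45 degrees, none past 1 either way. Its arguments: {"type":"object","properties":{"motion":{"type":"array"}},"required":["motion"]}

```bash
mkdir -p pics; cat > h.py <<'E'
import numpy as np, cv2
from rig import *
def K(m):
    f=200/np.tan(np.radians(m["vertical_fov"])/2)
    return np.array([[f,0,m["cx"]],[0,f,m["cy"]],[0,0,1.]])
def cloud(name,save=None):
    m=camera_model(name); im,d=get_image(name)
    if save: cv2.imwrite("pics/"+save,im[:,:,::-1])
    v,u=np.mgrid[:400,:640]
    p=cv2.undistortPoints(np.stack([u,v],-1).reshape(-1,1,2).astype(float),K(m),np.array(m["dist_coeffs"])).reshape(400,640,2)
    X=np.dstack([p[...,0]*d,p[...,1]*d,d])
    W=(X-np.array(m["t"]))@np.array(m["R"])
    W[d==0]=np.nan
    return im,W,m
E
python3 - <<'E'
from h import *
print(observe()["orientation"],pinch_z)
for c in ("scene","top"):
    im,W,m=cloud(c,c+".png"); print(c,-np.array(m["R"]).T@np.array(m["t"]))
    for n in ("holder","post","grip","screw_zone","keyhole","spice_jar","can"):
        print(n,[(np.round(r["point"],3).tolist(),round(r["score"],2)) for r in spot_point(n,c)])
    for n in ("holder","post"):
        for r in regions_of(n,c):
            k=r["pixels"]; v,u=np.where(k); w=W[k]; w=w[~np.isnan(w[:,0])]
            print(" reg",n,round(r["score"],2),k.sum(),u.mean().round(),v.mean().round(),np.percentile(w,[2,98],axis=0).round(3).tolist(),im[k].mean(0).round())
E
```

```text
[-3.10402809e+00 -4.71968306e-01 -2.17626128e-04] 0.0187
scene [1.30211984 0.02950263 0.74764518]
holder [([0.617, -0.414, -0.005], 0.68), ([0.65, -0.26, 0.002], 0.65), ([0.531, -0.133, -0.004], 0.55), ([0.546, 0.153, 0.162], 0.48)]
post [([0.319, -0.236, -0.002], 0.93), ([0.549, 0.151, -0.001], 0.79), ([0.368, 0.285, 0.0], 0.75)]
grip [([0.645, -0.263, 0.199], 0.91), ([0.625, -0.414, 0.196], 0.81), ([0.54, -0.13, 0.196], 0.74)]
screw_zone [([0.549, 0.153, 0.162], 0.86), ([0.362, 0.282, 0.204], 0.55)]
keyhole [([0.653, -0.261, 0.108], 0.88), ([0.614, -0.412, 0.111], 0.69)]
spice_jar [([0.559, -0.002, -0.002], 0.91)]
can [([0.524, 0.372, 0.001], 0.56), ([0.55, 0.153, 0.164], 0.19)]
 reg holder 0.88 2520 268.0 218.0 [[0.53, -0.175, 0.006], [0.595, -0.088, 0.208]] [136. 135. 128.]
 reg holder 0.71 2428 207.0 240.0 [[0.601, -0.303, 0.005], [0.655, -0.214, 0.209]] [154.  78.  74.]
 reg holder 0.64 2915 144.0 239.0 [[0.62, -0.457, 0.003], [0.677, -0.366, 0.209]] [148.  53.  51.]
 reg post 0.97 3361 424.0 166.0 [[0.303, 0.222, 0.003], [0.414, 0.329, 0.239]] [74. 73. 71.]
 reg post 0.78 2609
[... 667 characters left out ...]
55, 0.112], 0.69)]
spice_jar [([0.559, -0.001, 0.003], 0.51)]
can [([0.522, 0.374, -0.0], 0.73), ([0.529, -0.131, 0.003], 0.56)]
 reg holder 0.84 1252 413.0 167.0 [[0.595, -0.303, -0.001], [0.65, -0.214, 0.211]] [85. 31. 30.]
 reg holder 0.8 867 361.0 193.0 [[0.526, -0.173, -0.002], [0.591, -0.081, 0.212]] [95. 96. 94.]
 reg holder 0.56 1048 470.0 164.0 [[0.616, -0.453, -0.001], [0.673, -0.366, 0.211]] [84. 27. 26.]
 reg post 0.74 3005 207.0 276.0 [[0.253, 0.194, 0.003], [0.408, 0.319, 0.242]] [46. 47. 48.]
 reg post 0.67 1568 258.0 207.0 [[0.457, 0.094, 0.001], [0.576, 0.181, 0.189]] [51. 52. 52.]
 reg post 0.59 2953 402.0 301.0 [[0.204, -0.291, 0.004], [0.352, -0.181, 0.242]] [46. 47. 48.]
```

View pics/scene.png

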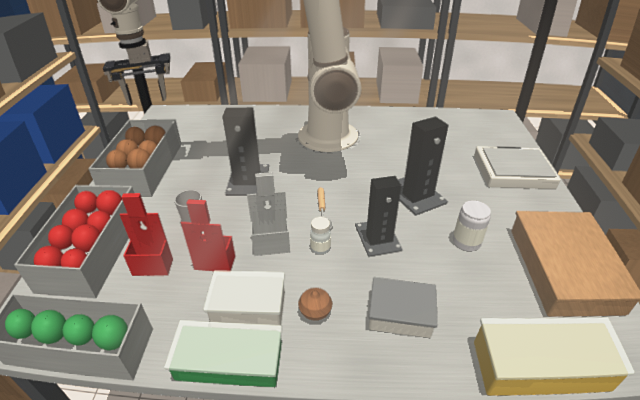

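View pics/top.png

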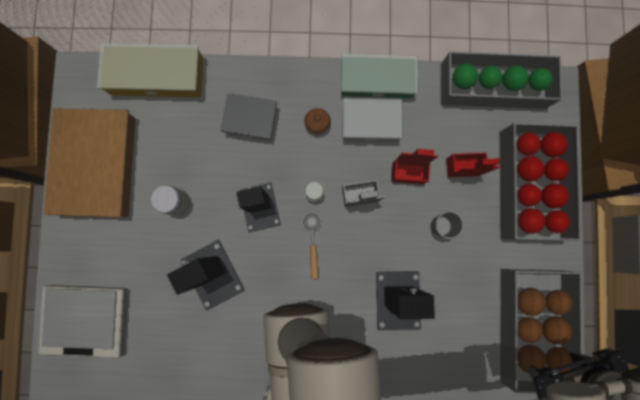

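Candidates in the scene picture: for the holder, grey at (268,218) and red at (207,240) and (144,239), so grey is the one meant. For the post, (381,218) tops out at 0.186 m, while (424,166) and (242,151) reach 0.24 m, so the first fits. Next I'll confirm in an enlarged crop and fit the yaws.

```bash
python3 - <<'E'
from h import *
im,W,m=cloud("scene")
print(m["vertical_fov"])
crop=im[160:270,235:420]; cv2.imwrite("pics/crop.png",cv2.resize(crop[:,:,::-1],None,fx=4.3,fy=4.3,interpolation=cv2.INTER_CUBIC))
def yawfit(P,n=200):
    best=None;rng=np.random.default_rng(0)
    for _ in range(n):
        a,b=P[rng.choice(len(P),2,False),:2]; t=b-a; L=np.hypot(*t)
        if L<.02: continue
        nn=np.array([t[1],-t[0]])/L; nn*=np.sign(nn[0]); r=(P[:,:2]-a)@nn; k=abs(r)<.002
        if best is None or k.sum()>best.sum(): best=k
    Q=P[best]; c=Q.mean(0); w,V=np.linalg.eigh(np.cov(Q[:,:2].T)); nn=V[:,0]*np.sign(V[0,0])
    return nn,Q,c
def pick(n,xy):
    for r in regions_of(n,"scene"):
        w=W[r["pixels"]]; w=w[~np.isnan(w[:,0])]
        if np.hypot(*(np.median(w,0)[:2]-xy))<.06: return w
    return None
w=pick("post",(.54,.15)); P=w[(w[:,2]>.02)&(w[:,2]<.18)]
nn,Q,c=yawfit(P); t=np.array([-nn[1],nn[0]]); s=Q[:,:2]@t
print("post yaw",np.degrees(np.arctan2(nn[1],nn[0])),len(Q),"off",c[:2]@nn,"edges",np.percentile(s,[1,99]))
mid=np.percentile(s,[1,99]).mean(); print("origin",nn*(c[:2]@nn)+t*mid)
d=w[:,:2]@nn-c[:2]@nn; l=w[:,:2]@t-mid; k=(d>.005)&(w[:,2]>.1); print("screw pts",np.c_[d,l,w[:,2]][k].round(4).tolist()[:20])
top=w[w[:,2]>.183]; print("top",cv2.minAreaRect((top[:,:2]*1000).astype(np.float32)))
w=pick("holder",(.55,-.13))
for lo,hi in((.08,.148),(.155,.2),(.01,.06)):
    P=w[(w[:,2]>lo)&(w[:,2]<hi)]
    nn,Q,c=yawfit(P); t=np.array([-nn[1],nn[0]]); s=Q[:,:2]@t; e=np.percentile(s,[1,99])
    print("holder",lo,np.degrees(np.arctan2(nn[1],nn[0])),len(Q),"off",c[:2]@nn,"edges",e,"mid pt",nn*(c[:2]@nn)+t*e.mean())
top=w[w[:,2]>.205]; print("griptop",len(top),cv2.minAreaRect((top[:,:2]*1000).astype(np.float32)))
E
```

```text
51.263787748126255
post yaw 14.582006026387356 1059 off 0.5681579749577423 edges [-0.02355948  0.03557554]
origin [0.54834402 0.14885704]
screw pts [[0.0062, -0.0009, 0.158], [0.0069, 0.0012, 0.1582], [0.0098, 0.0024, 0.1603], [0.0077, -0.0037, 0.1567], [0.0088, -0.0017, 0.1573], [0.0115, -0.0005, 0.1591], [0.0089, 0.0031, 0.1566], [0.0099, 0.0051, 0.1569], [0.0054, -0.0048, 0.1522], [0.0084, -0.0037, 0.1544], [0.0084, -0.0012, 0.1539], [0.0082, 0.0013, 0.1534], [0.0081, 0.0038, 0.1529], [0.0105, 0.0052, 0.1545], [0.008, -0.0032, 0.1511], [0.008, -0.0008, 0.1506], [0.0079, 0.0017, 0.1501], [0.008, 0.0041, 0.1498], [0.0088, -0.0008, 0.1483], [0.0098, 0.0012, 0.1488]]
top ((530.2687377929688, 144.07266235351562), (42.28287124633789, 61.18336486816406), 15.602615356445312)
holder 0.08 10.386389151348538 637 off 0.5055064892451453 edges [-0.27250268 -0.18423363] mid pt [ 0.53839489 -0.13349071]
holder 0.155 10.363727331748171 229 off 0.5155052749279813 edges [-0.2472629  -0.20855086] mid pt [ 0.54809473 -0.13145114]
holder 0.01 10.211922886339982 484 off 0.5563345152928987 edges [-0.2716824  -0.18286522] mid pt [ 0.58781474 -0.12504121]
griptop 85 ((542.8377685546875, -132.71112060546875), (15.26702880859375, 38.693016052246094), 9.45169448852539)
```

View pics/crop.png

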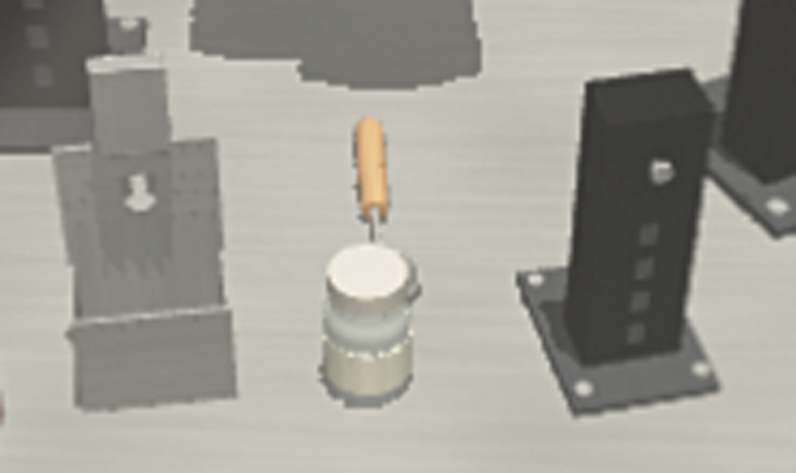

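The crop shows the grey holder, upright with its pocket towards the camera and keyhole at crop (138,190). The short post has its screw at crop (661,171), and the jar stands between them. Depth puts the screw head centre at about z = 0.154.

Next I'll set up a planner that gives each call's numbers.

```bash
cat >> h.py <<'E'
from scipy.spatial.transform import Rotation as Ro
def down(psi): return Ro.from_euler("z",psi,degrees=True)*Ro.from_euler("x",180,degrees=True)
def plan(wps,start=None):
    """wps: (xyz, psi deg). prints one call's numbers per line, splitting at the limits"""
    s=observe(); p=np.array(s["position"]); R=Ro.from_rotvec(s["orientation"])
    for q,psi in wps:
        q=np.array(q); G=down(psi)
        rv=(R.inv()*G).as_rotvec(); n=1
        while np.abs(q-p).max()/n>.068 or np.abs(rv).max()/n>np.radians(43): n+=1
        for i in range(n):
            p2=p+(q-p)/(n-i); rv=(R.inv()*G).as_rotvec()/(n-i)
            print("lin",(R.inv().apply(p2-p)/.1).round(3),"tw",(rv/np.radians(45)).round(3),"->",p2.round(3))
            R=R*Ro.from_rotvec(rv); p=p2
        print("--")
E
python3 - <<'E'
from h import *
plan([((.171,-.549,.30),17.3),((.541,-.133,.30),100.3)])
m=camera_model("scene")
n=np.array([np.cos(np.radians(14.58)),np.sin(np.radians(14.58)),0]); 
r=cv2.undistortPoints(np.array([[[388.7,199.8]]]),K(m),np.array(m["dist_coeffs"])).ravel()
R=np.array(m["R"]);C=-R.T@m["t"]; d=R.T@np.array([*r,1]); o=.5682+.009
X=C+d*(o-C@n)/(d@n); print(X, X[:2]@[-n[1],n[0]])
E
```

```text
lin [ 0.     0.    -0.427] tw [ 0.  0. -0.] -> [ 0.171 -0.549  0.257]
lin [ 0.     0.    -0.427] tw [ 0.  0. -0.] -> [ 0.171 -0.549  0.3  ]
--
lin [ 0.681 -0.41  -0.   ] tw [-0.     0.    -0.263] -> [ 0.224 -0.49   0.3  ]
lin [ 0.751 -0.261 -0.   ] tw [-0.     0.    -0.263] -> [ 0.277 -0.43   0.3  ]
lin [ 0.789 -0.102 -0.   ] tw [-0.     0.    -0.263] -> [ 0.33  -0.371  0.3  ]
lin [0.793 0.063 0.   ] tw [-0.     0.    -0.263] -> [ 0.382 -0.311  0.3  ]
lin [0.763 0.224 0.   ] tw [-0.     0.    -0.263] -> [ 0.435 -0.252  0.3  ]
lin [0.701 0.376 0.   ] tw [-0.     0.    -0.263] -> [ 0.488 -0.192  0.3  ]
lin [0.608 0.512 0.   ] tw [-0.     0.    -0.263] -> [ 0.541 -0.133  0.3  ]
--
[0.55706937 0.15123204 0.15483275] 0.006129990037063277
```

Emit:
{"op": "drive_tool", "data": {"motion": [{"linear": [0,0,-0.4],"twist": [0,0,0],"hand": -1},{"linear": [0,0,-0.86],"twist": [0,0,0],"hand": -1},{"linear": [0,0,-0.86],"twist": [0,0,0],"hand": -1}]}}

```text
time_s: 1.52
position: [0.1711, -0.5512, 0.3055]
orientation: [3.097, 0.471, -0.001]
force: [0.5, 0.4, -0.2]
grip_width: 0.0924
grip_force: 0.0
```

Emit:
{"op": "drive_tool", "data": {"motion": [{"linear": [0.34,-0.2,0],"twist": [0,0,-0.13],"hand": -1},{"linear": [0.68,-0.41,0],"twist": [0,0,-0.26],"hand": -1}]}}

```text
time_s: 1.78
position: [0.2239, -0.4886, 0.2992]
orientation: [-3.039, -0.789, -0.0]
force: [0.6, 0.3, 0.1]
grip_width: 0.0918
grip_force: 0.0
```

Emit:
{"op": "drive_tool", "data": {"motion": [{"linear": [0.38,-0.13,0],"twist": [0,0,-0.13],"hand": -1},{"linear": [0.75,-0.26,0],"twist": [0,0,-0.26],"hand": -1}]}}

```text
time_s: 2.02
position: [0.2772, -0.429, 0.2993]
orientation: [-2.942, -1.096, -0.0]
force: [0.4, 0.6, 0.5]
grip_width: 0.092
grip_force: 0.0
```

Emit:
{"op": "drive_tool", "data": {"motion": [{"linear": [0.4,-0.05,0],"twist": [0,0,-0.13],"hand": -1},{"linear": [0.79,-0.1,0],"twist": [0,0,-0.26],"hand": -1}]}}

```text
time_s: 2.28
position: [0.3306, -0.37, 0.2993]
orientation: [-2.815, -1.391, -0.0]
force: [0.7, 0.4, 0.2]
grip_width: 0.092
grip_force: 0.0
```

Emit:
{"op": "drive_tool", "data": {"motion": [{"linear": [0.4,0.03,0],"twist": [0,0,-0.13],"hand": -1},{"linear": [0.79,0.06,0],"twist": [0,0,-0.26],"hand": -1}]}}

```text
time_s: 2.52
position: [0.3834, -0.3111, 0.2994]
orientation: [-2.659, -1.67, 0.0]
force: [-0.4, 0.2, 0.9]
grip_width: 0.092
grip_force: 0.0
```

Emit:
{"op": "drive_tool", "data": {"motion": [{"linear": [0.38,0.11,0],"twist": [0,0,-0.13],"hand": -1},{"linear": [0.76,0.22,0],"twist": [0,0,-0.26],"hand": -1}]}}

```text
time_s: 2.78
position: [0.4364, -0.2524, 0.2993]
orientation: [-2.475, -1.933, 0.0]
force: [0.3, -1.0, -0.7]
grip_width: 0.0922
grip_force: 0.0
```

Emit:
{"op": "drive_tool", "data": {"motion": [{"linear": [0.35,0.19,0],"twist": [0,0,-0.13],"hand": -1},{"linear": [0.7,0.38,0],"twist": [0,0,-0.26],"hand": -1},{"linear": [0.7,0.38,0],"twist": [0,0,-0.26],"hand": -1},{"linear": [0.7,0.38,0],"twist": [0,0,-0.26],"hand": -1}]}}

```text
time_s: 3.28
position: [0.4894, -0.1954, 0.2997]
orientation: [-2.269, -2.17, 0.001]
force: [-0.4, -0.1, 0.0]
grip_width: 0.0918
grip_force: 0.0
```

```bash
python3 - <<'E'
from h import *
s=observe(); print(s["time_s"],s["q"],s["grip_width"])
im,W,m=cloud("wrist","w1.png")
P=W.reshape(-1,3); k=(P[:,2]>.203)&(P[:,2]<.217)&(abs(P[:,0]-.54)<.05)&(abs(P[:,1]+.133)<.05); P=P[k]
print(k.sum(), cv2.minAreaRect((P[:,:2]*1000).astype(np.float32)) if k.sum()>5 else "", P[:,2].mean())
plan([((.541,-.133,.30),100.3),((.541,-.133,.1785),100.3)])
E
```

```text
3.275 [-6.09127262e-01 -1.01312834e-02  1.60824440e+00 -4.68858441e-04
  1.54493499e+00 -5.64543905e-01] 0.09177850534778517
911 ((540.0484008789062, -130.5863800048828), (14.4108247756958, 39.3089714050293), 10.612749099731445) 0.20932865140153847
lin [ 0.651  0.488 -0.001] tw [-0.001 -0.    -0.287] -> [ 0.541 -0.133  0.3  ]
--
lin [ 0.    -0.     0.608] tw [0. 0. 0.] -> [ 0.541 -0.133  0.239]
lin [ 0.    -0.     0.608] tw [0. 0. 0.] -> [ 0.541 -0.133  0.178]
--
```

View pics/w1.png

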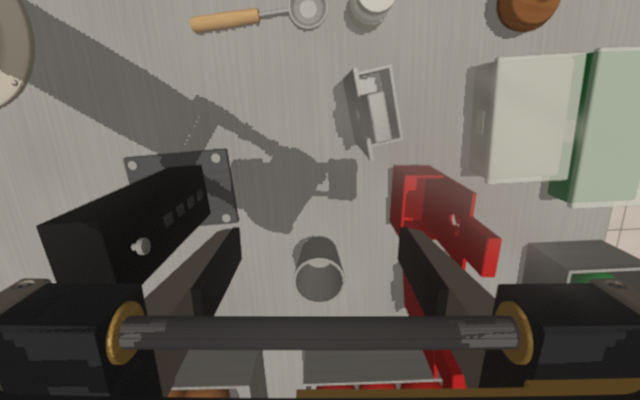

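The wrist picture shows the grip block of the grey holder at (365,100), clear of neighbours. Its measured centre is (0.540, -0.131) at yaw 10.5°, which agrees with the scene estimate.

Emit:
{"op": "drive_tool", "data": {"motion": [{"linear": [0.33,0.24,0],"twist": [0,0,-0.14],"hand": -1},{"linear": [0.66,0.48,0],"twist": [0,0,-0.287],"hand": -1},{"linear": [0.66,0.48,0],"twist": [0,0,-0.287],"hand": -1},{"linear": [0.66,0.48,0],"twist": [0,0,-0.287],"hand": -1}]}}

```text
time_s: 3.82
position: [0.5402, -0.1325, 0.3004]
orientation: [-2.014, -2.411, 0.001]
force: [0.1, -0.2, 0.5]
grip_width: 0.0918
grip_force: 0.0
```

Emit:
{"op": "drive_tool", "data": {"motion": [{"linear": [0,0,0.2],"twist": [0,0,0],"hand": -1},{"linear": [0,0,0.4],"twist": [0,0,0],"hand": -1},{"linear": [0,0,0.6],"twist": [0,0,0],"hand": -1},{"linear": [0,0,0.7],"twist": [0,0,0],"hand": -1},{"linear": [0,0,0.7],"twist": [0,0,0],"hand": -1},{"linear": [0,0,0.7],"twist": [0,0,0],"hand": -1}]}}

```text
time_s: 4.58
position: [0.5412, -0.132, 0.2316]
orientation: [2.011, 2.412, 0.001]
force: [0.2, -0.5, 0.1]
grip_width: 0.0919
grip_force: 0.0
```

```bash
python3 - <<'E'
from h import *
im,W,m=cloud("wrist")
P=W.reshape(-1,3); k=(P[:,2]>.203)&(P[:,2]<.217)&(abs(P[:,0]-.54)<.03)&(abs(P[:,1]+.133)<.04); P=P[k]
print(k.sum(), cv2.minAreaRect((P[:,:2]*1000).astype(np.float32)) if k.sum()>5 else "", P[:,2].mean())
print(observe()["position"])
plan([((.5405,-.1315,.1785),100.5)])
E
```

```text
1255 ((539.9261474609375, -130.00509643554688), (13.56279182434082, 40.389915466308594), 9.828444480895996) 0.20933877234665207
[ 0.54125888 -0.13190955  0.23173079]
lin [ 0.006 -0.007  0.532] tw [ 0.002  0.001 -0.003] -> [ 0.54  -0.132  0.178]
--
```

Emit:
{"op": "drive_tool", "data": {"motion": [{"linear": [0.01,-0.01,0.2],"twist": [0,0,0],"hand": -1},{"linear": [0.01,-0.01,0.4],"twist": [0,0,0],"hand": -1},{"linear": [0.01,-0.01,0.52],"twist": [0,0,0],"hand": -1},{"linear": [0.01,-0.01,0.52],"twist": [0,0,0],"hand": -1},{"linear": [0.01,-0.01,0.52],"twist": [0,0,0],"hand": 1},{"linear": [0.01,-0.01,0.52],"twist": [0,0,0],"hand": 1},{"linear": [0.01,-0.01,0.52],"twist": [0,0,0],"hand": 1},{"linear": [0.01,-0.01,0.52],"twist": [0,0,0],"hand": 1},{"linear": [0.01,-0.01,0.52],"twist": [0,0,0],"hand": 1},{"linear": [0.01,-0.01,0.52],"twist": [0,0,0],"hand": 1}]}}

```text
time_s: 5.88
position: [0.5396, -0.1306, 0.1786]
orientation: [-2.011, -2.414, 0.0]
force: [-0.0, -0.8, 0.3]
grip_width: 0.034
grip_force: 0.0
```

Emit:
{"op": "drive_tool", "data": {"motion": [{"linear": [0,0,0],"twist": [0,0,0],"hand": 1},{"linear": [0,0,0],"twist": [0,0,0],"hand": 1},{"linear": [0,0,0],"twist": [0,0,0],"hand": 1},{"linear": [0,0,0],"twist": [0,0,0],"hand": 1}]}}

```text
time_s: 6.38
position: [0.5398, -0.1306, 0.1786]
orientation: [2.011, 2.414, 0.0]
force: [0.0, 0.0, -0.6]
grip_width: 0.0142
grip_force: 30.0
```

```bash
python3 - <<'E'
from h import *
n=np.array([.9678,.2517]);t=np.array([-.2517,.9678]); c=n*(.5682+.042)+t*.006; print(c)
p=observe()["position"]
plan([((*p[:2],.30),100.4),((*c,.30),104.6),((*c,.2234),104.6)])
E
```

```text
[0.58904136 0.15939414]
lin [ 0.     0.    -0.607] tw [ 0. -0.  0.] -> [ 0.54  -0.131  0.239]
lin [ 0.     0.    -0.607] tw [ 0. -0.  0.] -> [ 0.54  -0.131  0.3  ]
--
lin [0.553 0.202 0.   ] tw [ 0.     0.    -0.019] -> [ 0.55  -0.073  0.3  ]
lin [0.55 0.21 0.  ] tw [ 0.     0.    -0.019] -> [ 0.559 -0.015  0.3  ]
lin [0.546 0.218 0.   ] tw [ 0.     0.    -0.019] -> [0.569 0.043 0.3  ]
lin [0.543 0.226 0.   ] tw [ 0.     0.    -0.019] -> [0.579 0.101 0.3  ]
lin [0.54  0.234 0.   ] tw [ 0.     0.    -0.019] -> [0.589 0.159 0.3  ]
--
lin [-0.    -0.     0.383] tw [ 0.  0. -0.] -> [0.589 0.159 0.262]
lin [-0.    -0.     0.383] tw [ 0.  0. -0.] -> [0.589 0.159 0.223]
--
```

Emit:
{"op": "drive_tool", "data": {"motion": [{"linear": [0,0,-0.1],"twist": [0,0,0],"hand": 1},{"linear": [0,0,-0.3],"twist": [0,0,0],"hand": 1},{"linear": [0,0,-0.5],"twist": [0,0,0],"hand": 1},{"linear": [0,0,-0.7],"twist": [0,0,0],"hand": 1},{"linear": [0,0,-0.9],"twist": [0,0,0],"hand": 1},{"linear": [0,0,-1],"twist": [0,0,0],"hand": 1},{"linear": [0,0,-1],"twist": [0,0,0],"hand": 1},{"linear": [0,0,-1],"twist": [0,0,0],"hand": 1}]}}

```text
time_s: 7.38
position: [0.5391, -0.1304, 0.2774]
orientation: [-2.01, -2.412, 0.001]
force: [-0.9, -0.7, -4.3]
grip_width: 0.0136
grip_force: 30.0
```

```bash
python3 - <<'E'
from h import *
s=observe(); print(s["position"],s["force"],s["torque"],s["grip_width"])
plan([((.605,0,.30),102),((.617,.1665,.30),104.6)])
E
```

```text
[ 0.53910345 -0.13038077  0.27742712] [-0.8732523  -0.67156643 -4.33656732] [-0.06930738 -0.03619507  0.00981622] 0.013636458253969601
lin [ 0.582  0.442 -0.113] tw [-0.001 -0.001 -0.018] -> [ 0.572 -0.065  0.289]
lin [ 0.576  0.45  -0.113] tw [-0.001 -0.001 -0.018] -> [0.605 0.    0.3  ]
--
lin [0.535 0.155 0.   ] tw [ 0.     0.    -0.019] -> [0.609 0.056 0.3  ]
lin [0.532 0.163 0.   ] tw [ 0.     0.    -0.019] -> [0.613 0.111 0.3  ]
lin [0.53  0.171 0.   ] tw [ 0.     0.    -0.019] -> [0.617 0.166 0.3  ]
--
```

Emit:
{"op": "drive_tool", "data": {"motion": [{"linear": [0.12,0.08,-0.11],"twist": [0,0,0],"hand": 1},{"linear": [0.28,0.2,-0.22],"twist": [0,0,-0.01],"hand": 1},{"linear": [0.43,0.32,-0.22],"twist": [0,0,-0.01],"hand": 1},{"linear": [0.58,0.44,-0.22],"twist": [0,0,-0.02],"hand": 1}]}}

```text
time_s: 7.88
position: [0.5732, -0.0639, 0.3006]
orientation: [-1.99, -2.431, -0.0]
force: [0.0, -1.0, -4.1]
grip_width: 0.0137
grip_force: 30.0
```

Emit:
{"op": "drive_tool", "data": {"motion": [{"linear": [0.15,0.11,0],"twist": [0,0,0],"hand": 1},{"linear": [0.29,0.22,0],"twist": [0,0,-0.01],"hand": 1},{"linear": [0.43,0.33,0],"twist": [0,0,-0.01],"hand": 1},{"linear": [0.58,0.45,0],"twist": [0,0,-0.02],"hand": 1}]}}

```text
time_s: 8.38
position: [0.6057, 0.0011, 0.3005]
orientation: [-1.972, -2.445, 0.0]
force: [0.5, 0.2, -4.3]
grip_width: 0.0138
grip_force: 30.0
```

Emit:
{"op": "drive_tool", "data": {"motion": [{"linear": [0.2,0.06,0],"twist": [0,0,0],"hand": 1},{"linear": [0.4,0.12,0],"twist": [0,0,-0.01],"hand": 1},{"linear": [0.6,0.18,0],"twist": [0,0,-0.02],"hand": 1},{"linear": [0.8,0.24,0],"twist": [0,0,-0.03],"hand": 1}]}}

```text
time_s: 8.88
position: [0.6117, 0.0848, 0.3007]
orientation: [1.943, 2.469, 0.0]
force: [0.2, -0.4, -3.5]
grip_width: 0.0138
grip_force: 30.0
```

Emit:
{"op": "drive_tool", "data": {"motion": [{"linear": [0.2,0.06,0],"twist": [0,0,0],"hand": 1},{"linear": [0.4,0.12,0],"twist": [0,0,-0.01],"hand": 1},{"linear": [0.6,0.19,0],"twist": [0,0,-0.02],"hand": 1},{"linear": [0.78,0.25,0],"twist": [0,0,-0.03],"hand": 1},{"linear": [0.78,0.25,0],"twist": [0,0,-0.03],"hand": 1},{"linear": [0.78,0.25,0],"twist": [0,0,-0.03],"hand": 1}]}}

```text
time_s: 9.62
position: [0.6178, 0.1646, 0.3005]
orientation: [1.915, 2.49, -0.001]
force: [-0.0, -0.3, -3.7]
grip_width: 0.0137
grip_force: 30.0
```

```bash
python3 - <<'E'
from h import *
s=observe(); print(s["position"],s["force"],s["torque"],s["grip_width"])
im,W,m=cloud("wrist","w2.png")
im,W,m=cloud("scene","s2.png")
n=np.array([.9678,.2517]);t=np.array([-.2517,.9678]); c=n*(.5682+.042)+t*.006
plan([((*c,.30),104.6),((*c,.2234),104.6)])
A=im[120:270,330:430]; B=cv2.imread("pics/w2.png")
A=cv2.resize(A[:,:,::-1],None,fx=3,fy=3,interpolation=cv2.INTER_CUBIC)
cv2.imwrite("pics/v2.png",np.hstack([A,cv2.copyMakeBorder(cv2.resize(B,(480,300)),0,150,0,0,0)]))
E
```

```text
[0.617832   0.16457268 0.30049191] [-0.0154202  -0.3059541  -3.66093077] [-0.14916423 -0.04991654  0.01594201] 0.013688608710622161
lin [ 0.027 -0.291  0.006] tw [-0.     0.     0.006] -> [0.589 0.159 0.3  ]
--
lin [ 0.    -0.     0.383] tw [0. 0. 0.] -> [0.589 0.159 0.262]
lin [ 0.    -0.     0.383] tw [0. 0. 0.] -> [0.589 0.159 0.223]
--
```

View pics/v2.png

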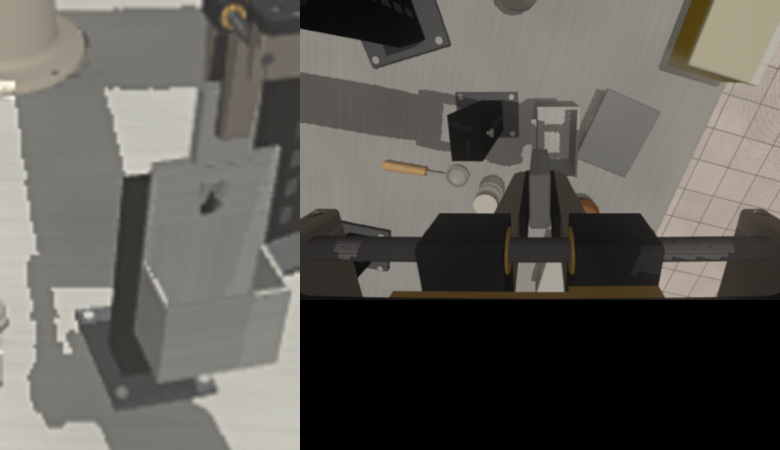

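The scene crop shows the held holder in front of the short post, with its keyhole at crop (210,198). The wrist picture shows it clear of the jar and tub. I'll close up and lower, then measure the held pose.

Emit:
{"op": "drive_tool", "data": {"motion": [{"linear": [0.01,-0.1,0.0],"twist": [0,0,0],"hand": 1},{"linear": [0.03,-0.2,0.2],"twist": [0,0,0.01],"hand": 1},{"linear": [0.03,-0.29,0.4],"twist": [0,0,0.01],"hand": 1},{"linear": [0.03,-0.29,0.6],"twist": [0,0,0.01],"hand": 1},{"linear": [0.03,-0.29,0.77],"twist": [0,0,0.01],"hand": 1},{"linear": [0.03,-0.29,0.77],"twist": [0,0,0.01],"hand": 1},{"linear": [0.03,-0.29,0.77],"twist": [0,0,0.01],"hand": 1}]}}

```text
time_s: 10.6
position: [0.5896, 0.1605, 0.2243]
orientation: [1.924, 2.482, 0.001]
force: [-0.3, 0.4, -4.6]
grip_width: 0.0142
grip_force: 30.0
```

```bash
cat > meas.py <<'E'
from h import *
n=np.array([.9678,.2517,0]);t=np.array([-.2517,.9678,0])
def meas():
    s=observe(); p=np.array(s["position"]); print("tcp n,l,z",(p@n-.5682).round(4),(p@t-.0060).round(4),p[2].round(4),"F n,l,z",np.array([s["force"]@n,s["force"]@t,s["force"][2]]).round(1),"tau",np.array(s["torque"]).round(2),"t",s["time_s"])
    im,W,m=cloud("scene"); 
    P=W.reshape(-1,3); P=P[~np.isnan(P[:,0])]
    d=P@n-.5682; l=P@t-.006; z=P[:,2]; z0=p[2]-.1786
    k=(z>z0+.08)&(z<z0+.148)&(abs(l)<.055)&(d>p@n-.5682-.02)&(d<p@n-.5682+.015)
    A=np.c_[np.ones(k.sum()),l[k],z[k]-z0]; y=d[k]
    for _ in range(6):
        c=np.linalg.lstsq(A,y,rcond=None)[0]; r=abs(A@c-y)<.002; A,y=A[r],y[r]
    print("plate front d at z0, dyaw deg, dpitch deg",c[0].round(4),np.degrees(c[1:]).round(2),len(y),"back at key",(c[0]+c[2]*.11-.004).round(4),"edges l",np.percentile(A[:,1],[1,99]).round(4),"top z",(A[:,2].max()+z0).round(4))
    for q in("keyhole","grip","holder"):
        for r in spot_point(q,"scene"):
            x=np.array(r["point"]); 
            if abs(x@t-.006)<.06 and x@n>.5: print(q,[round(v,4) for v in(x@n-.5682,x@t-.006,x[2])],round(r["score"],2))
    return im
E
python3 -c "
from meas import *
meas(); n2=n[:2]*(.5682+.007+.012)+t[:2]*.006; plan([((*n2,.2234),104.6)])"
```

```text
tcp n,l,z 0.0428 0.0009 0.2243 F n,l,z [-0.2  0.4 -4.6] tau [-0.04 -0.11  0.02] t 10.6
plate front d at z0, dyaw deg, dpitch deg 0.0411 [ 0.08 -0.35] 717 back at key 0.0365 edges l [-0.0458  0.042 ] top z 0.1937
keyhole [np.float64(0.0381), np.float64(0.0042), np.float64(0.157)] 0.8
grip [np.float64(0.0434), np.float64(0.001), np.float64(0.2429)] 0.71
holder [np.float64(0.0356), np.float64(0.0013), np.float64(0.043)] 0.58
lin [-0.01  -0.238  0.011] tw [ 0.002  0.    -0.003] -> [0.567 0.154 0.223]
--
```

Emit:
{"op": "drive_tool", "data": {"motion": [{"linear": [0.02,-0.12,0],"twist": [0,0,0],"hand": 1},{"linear": [0.02,-0.24,0],"twist": [0,0,0],"hand": 1},{"linear": [0.02,-0.24,0],"twist": [0,0,0],"hand": 1},{"linear": [0.02,-0.24,0],"twist": [0,0,0],"hand": 1}]}}

```text
time_s: 11.3
position: [0.5653, 0.1564, 0.2238]
orientation: [1.924, 2.483, 0.001]
force: [-0.6, 1.0, -3.7]
grip_width: 0.014
grip_force: 30.0
```

```bash
python3 -c "
from meas import *
im=meas(); A=im[160:250,340:430]
cv2.imwrite('pics/v3.png',cv2.resize(A[:,:,::-1],None,fx=6.5,fy=6.5,interpolation=cv2.INTER_CUBIC))"
```

```text
tcp n,l,z 0.0182 0.0031 0.2238 F n,l,z [-0.3  1.1 -3.7] tau [-0.02 -0.07 -0.04] t 11.3
plate front d at z0, dyaw deg, dpitch deg 0.0154 [0.   0.09] 683 back at key 0.0116 edges l [-0.044   0.0439] top z 0.1931
keyhole [np.float64(0.0151), np.float64(0.0071), np.float64(0.1545)] 0.64
grip [np.float64(0.0199), np.float64(0.0029), np.float64(0.2397)] 0.9
holder [np.float64(0.0091), np.float64(0.002), np.float64(0.0397)] 0.64
holder [np.float64(0.0181), np.float64(0.0049), np.float64(0.1516)] 0.16
```

View pics/v3.png

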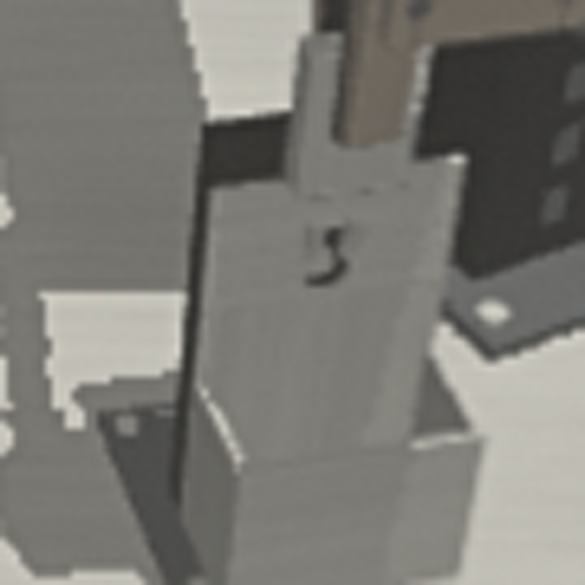

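Through the hole, the screw head shows up and to the left (crop ~(325,255)), with a dark gap at right and bottom. That matches the parallax expected for an aligned head behind the plate, so I'll feel in gently.

Emit:
{"op": "drive_tool", "data": {"motion": [{"linear": [0,-0.01,0],"twist": [0,0,0],"hand": 1},{"linear": [0,-0.02,0],"twist": [0,0,0],"hand": 1},{"linear": [0,-0.03,0],"twist": [0,0,0],"hand": 1},{"linear": [0,-0.04,0],"twist": [0,0,0],"hand": 1},{"linear": [0,-0.04,0],"twist": [0,0,0],"hand": 1}]}}

```text
time_s: 12.12
position: [0.5613, 0.1554, 0.2236]
orientation: [-1.924, -2.483, -0.0]
force: [0.4, -0.2, -3.9]
grip_width: 0.014
grip_force: 30.0
```

Emit:
{"op": "drive_tool", "data": {"motion": [{"linear": [0,-0.01,0],"twist": [0,0,0],"hand": 1},{"linear": [0,-0.02,0],"twist": [0,0,0],"hand": 1},{"linear": [0,-0.02,0],"twist": [0,0,0],"hand": 1}]}}

```text
time_s: 12.5
position: [0.5594, 0.1549, 0.2236]
orientation: [1.924, 2.483, 0.0]
force: [0.3, 0.8, -3.9]
grip_width: 0.0139
grip_force: 30.0
```

```bash
python3 -c "
from meas import *
im=meas()"
```

```text
tcp n,l,z 0.0122 0.0031 0.2236 F n,l,z [ 0.5  0.7 -3.9] tau [-0.07 -0.1   0.02] t 12.5
plate front d at z0, dyaw deg, dpitch deg 0.0099 [ 0.2  -0.15] 697 back at key 0.0056 edges l [-0.0437  0.0448] top z 0.1928
keyhole [np.float64(0.0067), np.float64(0.0043), np.float64(0.1545)] 0.74
grip [np.float64(0.0133), np.float64(0.0028), np.float64(0.2425)] 0.92
holder [np.float64(0.0036), np.float64(0.004), np.float64(0.0436)] 0.94
```

Back face at 5.5 mm with no force, so the head is in the hole. Continuing.

Emit:
{"op": "drive_tool", "data": {"motion": [{"linear": [0,-0.01,0],"twist": [0,0,0],"hand": 1},{"linear": [0,-0.02,0],"twist": [0,0,0],"hand": 1},{"linear": [0,-0.03,0],"twist": [0,0,0],"hand": 1},{"linear": [0,-0.03,0],"twist": [0,0,0],"hand": 1}]}}

```text
time_s: 13.2
position: [0.5565, 0.1542, 0.2236]
orientation: [-1.924, -2.483, -0.0]
force: [0.6, 0.5, -3.3]
grip_width: 0.0139
grip_force: 30.0
```

Emit:
{"op": "drive_tool", "data": {"motion": [{"linear": [0,-0.01,0],"twist": [0,0,0],"hand": 1},{"linear": [0,-0.01,0],"twist": [0,0,0],"hand": 1},{"linear": [0,-0.01,0],"twist": [0,0,0],"hand": 1}]}}

```text
time_s: 13.58
position: [0.5556, 0.1539, 0.2236]
orientation: [-1.924, -2.483, 0.0]
force: [0.6, -0.4, -3.4]
grip_width: 0.0138
grip_force: 30.0
```

Emit:
{"op": "drive_tool", "data": {"motion": [{"linear": [0,-0.01,0],"twist": [0,0,0],"hand": 1},{"linear": [0,-0.01,0],"twist": [0,0,0],"hand": 1},{"linear": [0,-0.01,0],"twist": [0,0,0],"hand": 1}]}}

```text
time_s: 13.95
position: [0.5546, 0.1537, 0.2236]
orientation: [1.924, 2.483, 0.0]
force: [0.5, -0.7, -4.1]
grip_width: 0.0137
grip_force: 30.0
```

```bash
python3 -c "
from meas import *
im=meas()"
```

```text
tcp n,l,z 0.0072 0.0032 0.2236 F n,l,z [ 0.3 -0.9 -4.1] tau [-0.05 -0.04 -0.  ] t 13.95
plate front d at z0, dyaw deg, dpitch deg 0.0047 [0.12 0.03] 689 back at key 0.0007 edges l [-0.0439  0.0451] top z 0.1926
keyhole [np.float64(0.0035), np.float64(0.0059), np.float64(0.1535)] 0.71
grip [np.float64(0.0064), np.float64(0.0019), np.float64(0.2412)] 0.58
holder [np.float64(-0.0041), np.float64(0.0052), np.float64(0.0398)] 0.94
holder [np.float64(-0.002), np.float64(0.0044), np.float64(0.1723)] 0.62
```

Emit:
{"op": "drive_tool", "data": {"motion": [{"linear": [0,-0.005,0],"twist": [0,0,0],"hand": 1},{"linear": [0,-0.005,0],"twist": [0,0,0],"hand": 1},{"linear": [0,-0.005,0],"twist": [0,0,0],"hand": 1}]}}

```text
time_s: 14.52
position: [0.5541, 0.1535, 0.2236]
orientation: [1.924, 2.483, 0.0]
force: [0.8, -0.1, -3.5]
grip_width: 0.0135
grip_force: 30.0
```

Emit:
{"op": "drive_tool", "data": {"motion": [{"linear": [0,-0.005,0],"twist": [0,0,0],"hand": 1},{"linear": [0,-0.005,0],"twist": [0,0,0],"hand": 1},{"linear": [0,-0.005,0],"twist": [0,0,0],"hand": 1}]}}

```text
time_s: 14.9
position: [0.5538, 0.1534, 0.2236]
orientation: [1.924, 2.483, 0.001]
force: [1.3, -0.3, -4.7]
grip_width: 0.0138
grip_force: 30.0
```

Emit:
{"op": "drive_tool", "data": {"motion": [{"linear": [0,-0.005,0],"twist": [0,0,0],"hand": 1},{"linear": [0,-0.005,0],"twist": [0,0,0],"hand": 1},{"linear": [0,-0.005,0],"twist": [0,0,0],"hand": 1}]}}

```text
time_s: 15.28
position: [0.5536, 0.1534, 0.2237]
orientation: [1.924, 2.483, 0.002]
force: [4.3, 1.3, -6.3]
grip_width: 0.0137
grip_force: 30.0
```

Touched flush with about 4 N. Now down along the slot.

Emit:
{"op": "drive_tool", "data": {"motion": [{"linear": [0,0.002,0.015],"twist": [0,0,0],"hand": 1},{"linear": [0,0.002,0.03],"twist": [0,0,0],"hand": 1},{"linear": [0,0.002,0.045],"twist": [0,0,0],"hand": 1},{"linear": [0,0.002,0.06],"twist": [0,0,0],"hand": 1},{"linear": [0,0.002,0.06],"twist": [0,0,0],"hand": 1}]}}

```text
time_s: 15.9
position: [0.5537, 0.1533, 0.2177]
orientation: [1.924, 2.483, 0.001]
force: [4.7, 1.1, -2.5]
grip_width: 0.0138
grip_force: 30.0
```

```bash
python3 -c "
from meas import *
im=meas()"
```

```text
tcp n,l,z 0.0063 0.003 0.2177 F n,l,z [ 4.8 -0.1 -2.5] tau [ 0.14 -1.09  0.11] t 15.9
plate front d at z0, dyaw deg, dpitch deg 0.005 [ 0.09 -0.53] 675 back at key -0.0 edges l [-0.0443  0.0453] top z 0.1871
keyhole [np.float64(0.0043), np.float64(0.0031), np.float64(0.1499)] 0.74
grip [np.float64(0.0024), np.float64(0.0005), np.float64(0.2345)] 0.9
grip [np.float64(0.0039), np.float64(0.0087), np.float64(0.1611)] 0.75
holder [np.float64(-0.0046), np.float64(0.0037), np.float64(0.0358)] 0.82
```

Emit:
{"op": "drive_tool", "data": {"motion": [{"linear": [0,0,0.015],"twist": [0,0,0],"hand": 1},{"linear": [0,0,0.03],"twist": [0,0,0],"hand": 1},{"linear": [0,0,0.04],"twist": [0,0,0],"hand": 1},{"linear": [0,0,0.04],"twist": [0,0,0],"hand": 1}]}}

```text
time_s: 16.6
position: [0.5537, 0.1533, 0.2142]
orientation: [1.924, 2.483, 0.001]
force: [4.6, 1.9, 2.6]
grip_width: 0.0138
grip_force: 30.0
```

Emit:
{"op": "drive_tool", "data": {"motion": [{"linear": [0,0,0.01],"twist": [0,0,0],"hand": 1},{"linear": [0,0,0.02],"twist": [0,0,0],"hand": 1},{"linear": [0,0,0.03],"twist": [0,0,0],"hand": 1},{"linear": [0,0,0.03],"twist": [0,0,0],"hand": 1}]}}

```text
time_s: 17.1
position: [0.5537, 0.1533, 0.2117]
orientation: [1.923, 2.483, 0.001]
force: [3.2, 0.4, 6.4]
grip_width: 0.0141
grip_force: 30.0
```

Emit:
{"op": "drive_tool", "data": {"motion": [{"linear": [0,0,0.01],"twist": [0,0,0],"hand": 1},{"linear": [0,0,0.02],"twist": [0,0,0],"hand": 1},{"linear": [0,0,0.02],"twist": [0,0,0],"hand": 1}]}}

```text
time_s: 17.48
position: [0.5537, 0.1532, 0.21]
orientation: [1.923, 2.482, 0.001]
force: [2.8, 0.2, 7.8]
grip_width: 0.0136
grip_force: 30.0
```

Emit:
{"op": "drive_tool", "data": {"motion": [{"linear": [0,0,0.01],"twist": [0,0,0],"hand": 1},{"linear": [0,0,0.02],"twist": [0,0,0],"hand": 1},{"linear": [0,0,0.02],"twist": [0,0,0],"hand": 1}]}}

```text
time_s: 17.85
position: [0.5538, 0.1532, 0.2083]
orientation: [1.923, 2.482, 0.001]
force: [2.5, -0.1, 9.2]
grip_width: 0.0143
grip_force: 30.0
```

```bash
python3 -c "
from meas import *
im=meas()"
```

```text
tcp n,l,z 0.0063 0.0029 0.2083 F n,l,z [ 2.4 -0.7  9.2] tau [-0.17 -0.36  0.21] t 17.85
plate front d at z0, dyaw deg, dpitch deg 0.0037 [-0.28  0.1 ] 646 back at key -0.0001 edges l [-0.0444  0.0451] top z 0.1775
keyhole [np.float64(0.0033), np.float64(0.003), np.float64(0.1372)] 0.96
keyhole [np.float64(0.0001), np.float64(0.0004), np.float64(0.0032)] 0.35
grip [np.float64(0.0051), np.float64(0.0016), np.float64(0.226)] 0.83
grip [np.float64(-0.0039), np.float64(0.0029), np.float64(0.0265)] 0.24
holder [np.float64(-0.0029), np.float64(0.0021), np.float64(0.0256)] 0.62
```

Emit:
{"op": "drive_tool", "data": {"motion": [{"linear": [0,0,0.01],"twist": [0,0,0],"hand": 1},{"linear": [0,0,0.015],"twist": [0,0,0],"hand": 1},{"linear": [0,0,0.015],"twist": [0,0,0],"hand": 1}]}}

```text
time_s: 18.42
position: [0.5538, 0.1532, 0.2072]
orientation: [1.923, 2.482, 0.001]
force: [0.2, 0.0, 10.4]
grip_width: 0.0136
grip_force: 30.0
```

Emit:
{"op": "drive_tool", "data": {"motion": [{"linear": [0,0,0.01],"twist": [0,0,0],"hand": 1},{"linear": [0,0,0.01],"twist": [0,0,0],"hand": 1}]}}

```text
time_s: 18.68
position: [0.5538, 0.1532, 0.2061]
orientation: [1.923, 2.482, 0.001]
force: [1.4, 0.1, 9.2]
grip_width: 0.014
grip_force: 30.0
```

Emit:
{"op": "drive_tool", "data": {"motion": [{"linear": [0,0,0.01],"twist": [0,0,0],"hand": 1},{"linear": [0,0,0.01],"twist": [0,0,0],"hand": 1}]}}

```text
time_s: 18.92
position: [0.5538, 0.1531, 0.2052]
orientation: [1.923, 2.482, 0.001]
force: [0.3, -0.0, 10.8]
grip_width: 0.0139
grip_force: 30.0
```

Emit:
{"op": "drive_tool", "data": {"motion": [{"linear": [0,0,0.01],"twist": [0,0,0],"hand": 1},{"linear": [0,0,0.01],"twist": [0,0,0],"hand": 1}]}}

```text
time_s: 19.18
position: [0.5538, 0.1531, 0.2045]
orientation: [1.923, 2.482, 0.001]
force: [0.1, -0.5, 11.8]
grip_width: 0.0134
grip_force: 30.0
```

Emit:
{"op": "drive_tool", "data": {"motion": [{"linear": [0,0,0.005],"twist": [0,0,0],"hand": 1},{"linear": [0,0,0.005],"twist": [0,0,0],"hand": 1}]}}

```text
time_s: 19.42
position: [0.5538, 0.1531, 0.2044]
orientation: [1.923, 2.482, 0.001]
force: [-0.8, -0.1, 14.9]
grip_width: 0.0137
grip_force: 30.0
```

Hard stop reached: travel is 19.3 mm, z has stalled and the force is rising. Relax slightly and release.

Emit:
{"op": "drive_tool", "data": {"motion": [{"linear": [0,0,-0.007],"twist": [0,0,0],"hand": 1},{"linear": [0,0,-0.007],"twist": [0,0,0],"hand": 1},{"linear": [0,0,-0.007],"twist": [0,0,0],"hand": 0},{"linear": [0,0,-0.007],"twist": [0,0,0],"hand": 0},{"linear": [0,0,-0.007],"twist": [0,0,0],"hand": 0},{"linear": [0,0,-0.007],"twist": [0,0,0],"hand": 0},{"linear": [0,0,-0.007],"twist": [0,0,0],"hand": 0}]}}

```text
time_s: 20.3
position: [0.5532, 0.1533, 0.2021]
orientation: [-1.924, -2.483, 0.001]
force: [0.1, 0.5, 0.1]
grip_width: 0.0458
grip_force: 0.0
```

```bash
python3 -c "
from meas import *
im=meas(); A=im[160:250,340:430]
cv2.imwrite('pics/v4.png',cv2.resize(A[:,:,::-1],None,fx=6.5,fy=6.5,interpolation=cv2.INTER_CUBIC))"
```

```text
tcp n,l,z 0.0057 0.0032 0.2021 F n,l,z [0.2 0.4 0.1] tau [-0.05 -0.07  0.01] t 20.3
plate front d at z0, dyaw deg, dpitch deg 0.0035 [-0.31  0.18] 691 back at key -0.0001 edges l [-0.0447  0.0454] top z 0.1711
keyhole [np.float64(0.0049), np.float64(0.0046), np.float64(0.133)] 0.63
grip [np.float64(0.0078), np.float64(0.0015), np.float64(0.2221)] 0.95
holder [np.float64(-0.0011), np.float64(0.0001), np.float64(0.0228)] 0.61
```

View pics/v4.png

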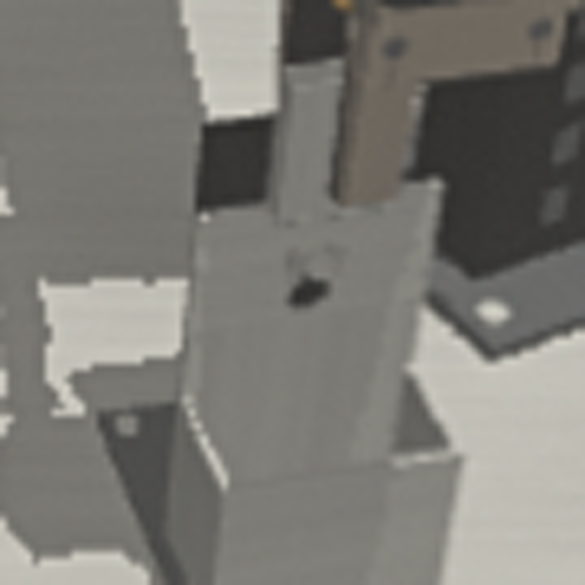

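The picture shows the hole empty at crop (308,291) and the head above it at (315,258). I'll check the actual hung height, since my "top z" figure was capped by its mask.

```bash
python3 -c "
from meas import *
for c in('scene','top'):
    im,W,m=cloud(c); P=W.reshape(-1,3); P=P[~np.isnan(P[:,0])]
    d=P@n-.5682; l=P@t-.006; z=P[:,2]
    k=(d>-.003)&(d<.008)&(abs(l)>.025)&(abs(l)<.043)&(z>.1)&(z<.2); print(c,'plate top',np.percentile(z[k],[90,98,100]).round(4))
    k=(d>-.003)&(d<.017)&(abs(l)>.011)&(abs(l)<.02)&(z>.2)&(z<.26); print('grip top',k.sum(),np.percentile(z[k],[50,90,98]).round(4))
    k=(d>.0045)&(d<.02)&(abs(l)<.008)&(z>.145)&(z<.17); print('head',np.c_[d,l,z][k].round(4).tolist()[:25])
"
```

```text
scene plate top [0.1732 0.1781 0.1861]
grip top 90 [0.2208 0.235  0.2359]
head [[0.005, 0.0033, 0.1679], [0.0047, -0.006, 0.1665], [0.0053, 0.0063, 0.1619], [0.0065, -0.0038, 0.1617], [0.0052, 0.0042, 0.1593], [0.009, 0.0049, 0.1622], [0.0072, -0.0062, 0.1597], [0.0089, -0.0045, 0.1608], [0.0087, 0.0005, 0.1598], [0.0085, 0.003, 0.1592], [0.0086, 0.0054, 0.1588], [0.0086, 0.0079, 0.1584], [0.0078, -0.0061, 0.1573], [0.008, -0.0038, 0.1571], [0.0083, -0.0015, 0.1569], [0.0104, 0.0, 0.1583], [0.0131, 0.0013, 0.1601], [0.0101, 0.005, 0.1572], [0.0084, -0.0061, 0.1548], [0.0111, -0.0049, 0.1568], [0.0112, -0.0025, 0.1565], [0.0112, -0.0, 0.156], [0.0094, 0.0032, 0.154], [0.0128, 0.0041, 0.1566], [0.0053, -0.0045, 0.1492]]
top plate top [0.1806 0.1837 0.1859]
grip top 1 [0.2133 0.2133 0.2133]
head []
```

The grip top is at about 0.236, which puts the origin at about 0.026, and the expected home height is 0.027. The head face stands about 11.2 mm off the post, so it is drawn out by about 2.2 mm. It is locked, so I'll retreat.

Emit:
{"op": "drive_tool", "data": {"motion": [{"linear": [0,0,-0.2],"twist": [0,0,0],"hand": 0},{"linear": [0,0,-0.5],"twist": [0,0,0],"hand": 0},{"linear": [0,0,-0.9],"twist": [0,0,0],"hand": 0},{"linear": [0,0,-0.9],"twist": [0,0,0],"hand": 0},{"linear": [0,0,-0.9],"twist": [0,0,0],"hand": 0},{"linear": [0,0,-0.9],"twist": [0,0,0],"hand": 0}]}}

```text
time_s: 21.35
position: [0.5526, 0.1533, 0.2905]
orientation: [-1.923, -2.482, 0.003]
force: [-0.8, -0.0, -0.2]
grip_width: 0.0458
grip_force: 0.0
```

```bash
python3 -c "
from meas import *
im,W,m=cloud('scene'); P=W.reshape(-1,3); P=P[~np.isnan(P[:,0])]
d=P@n-.5682; l=P@t-.006; z=P[:,2]
k=(d>-.003)&(d<.02)&(abs(l)<.02)&(z>.2)&(z<.26); print('grip top',k.sum(),np.percentile(z[k],[98]).round(4))
k=(z>.105)&(z<.172)&(abs(l)>.01)&(abs(l)<.043)&(d>-.005)&(d<.012); c=np.linalg.lstsq(np.c_[np.ones(k.sum()),l[k],z[k]],d[k],rcond=None)[0]; print(c[0]+c[2]*.137-.004,c[0]+c[2]*.027-.004,c[1:])
print(close_job())"
```

```text
grip top 300 [0.2361]
-0.00016295881189290744 -0.0002588057186809923 [-0.00518854  0.00087134]
the job is handed in; nothing more can be done
None
```

The grey scoop holder hangs locked on the short post's screw, flat against the post and released, and I handed the job in at about 21 s of robot time; no verdict came back, and I didn't re-measure the bystanders' positions.

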